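# Take the tube carrier off the shaker and hold it level

## Robot

A 6-joint arm with a two-finger parallel gripper is mounted at the origin on a cart in front of the work surface, level with it; the furniture and walls round the work are solid. World frame = base frame: x ahead of the robot, y to its left, z up, the work surface at z = 0. Lengths are in m, angles in degrees, forces in N, time in s.
With the tool pointing down it reaches from about 0.3 to 0.75 m from the base axis. Payload 8.5 kg.
Tool frame: the origin (TCP) lies on the centre line of the jaws, within the pads' length; the fingertips stand 11 mm ahead of it and the grasp point (between the pads) lies 8 mm behind it; z points along the fingers, y is the line along which they close (so a half turn about z gives the same grasp; the last joint's range is limited). The gripper opens to 85 mm and grips with 20 to 120 N. Pads are 22 mm wide; open, the fingers measure 114 mm over their backs; the gripper's body (76 mm by 85 mm) begins 54 mm behind the grasp point. The pads swing forward as they close: fully open they stand 13 mm farther back than shut.
Start: joints at [60.831, 21.807, 74.336, -0, 83.858, -12.336], TCP at [0.159, 0.526, 0.242] pointing down, gripper open.
Joint ranges: [-178.18, 178.18], [-50.72, 133.34], [12.68, 142.11], [-81.47, 261.47], [9.98, 163.14], [-165.26, 165.26]. Speed limits (degrees/s): [136.94, 136.94, 180, 180, 180, 180].

## Interface

Orientations are given as a 3x3 rotation matrix whose columns are the frame's x, y, z axes.
In Python, from rig import env gives the robot as it stands.
- The arm moves only by the tool step_hand, called as name([rows], argument=value, ...), one row to a line, values as JSON. Schema: {"type":"object","properties":{"steps":{"type":"array","items":{"type":"array","items":{"type":"number"},"minItems":5,"maxItems":5},"minItems":1,"maxItems":10},"clamp_n":{"type":"number"},"only":{"type":"string"},"quiet":{"type":"boolean"},"lines":{"type":"string"}},"required":["steps"],"additionalProperties":false}. steps is a list of rows, 1 to 10 of them, each of 5 numbers: dx, dy, dz in shares of the most that a row can go, 1 being 50 mm, then a turn about the tool's z in parts of the range, where 1.0 means 90 degrees, then the finger opening in m; each row shifts and turns the commanded pose from where the row before left it, along the tool's axes as they then stand; what a row does not reach is not made up. A row lasts 1/10 s, in which the tool goes at most 0.05 m and 8.59 degrees, less where a joint would pass 70% of its speed; a pose out of reach is approached as far as the arm can. The fingers move at their own pace and stop on an object; clamp_n is the grip in N (left out, the last holds). Time passes only in rows, so rows that do not move let the fingers close. The tool returns the time, the measured TCP pose, the force, the opening and the grip force at its end. only (a regular expression) keeps the lines of the reply that match it, lines (a string "A,B") keeps lines A to B, and quiet returns only ok. A shift or turn number past 1, either way, is cut back to 1. Input that does not fit is refused with a message, and nothing moves.
- env.observe(): the state, without advancing time (a new reading comes with each control period).
- env.get_image(name): name is "scene" or "top"; returns a dict with "pixels" (480x640x3 uint8, red, green, blue), "K" (3x3 intrinsics, pixels), "extrinsics" (4x4, takes a point from world to camera coordinates). Camera axes: x right, y down, z forward; pixel columns grow to the right and rows downward; lengths in m; the calibration is good to about 2 mm. A picture is of the moment at which its call begins. There is no depth.
- env.close_job(): hands the job in; it is judged then, once.
The state is a dict: "time_s": time; "q": joint angles; "qvel": joint speeds; "joint_efforts": joint torques, N m; "position": TCP position; "tool_rot": TCP orientation; "ft_force": force on the tool from outside, world axes, zero at the start; "wrist_torque": the same for the moment, N m; "grip_width": finger opening in m; "gripper_force": force on a finger pad.
Only numpy, scipy, OpenCV 4.12 (cv2) and the standard library are available. Lean on these libraries where they do the work, as an engineer would, in place of code of your own. Each camera call takes 0.05 s, during which the arm holds its last target. There are 200 camera calls.

## Task

The shaking run is over: free the steel tube carrier from the shaker by flipping the clamp bar's cam lever fully up and drawing the bar all the way back towards the control panel, then lift the carrier by its handle and hold it level and still about a hand's breadth above its place on the platform, ready for inspection. Finish while holding it there, with all four tubes still standing in their holes; do not tip the carrier on the way or disturb the other things on the bench.

Things in the scene. Friction and masses are not known exactly. Their poses are not given: they have to be found in the camera images.
- shaker: orbital shaker, fixed, white housing 185 mm deep (x) x 300 mm wide (y), turned by some yaw; its aluminium platform's top is 82 mm above the worktop. Origin: centre of its underside on the worktop; x from the sloping control panel (robot's side) to the back, y left, z up. Across the platform's back runs a rubber-faced stop rail, 24 mm tall, face at x = 62 mm. Lever and bar are parts of it
- cam_lever (a joint): cam lever on the clamp bar's right end: steel arm with dark grip (15 mm wide in shaker x, 9.5 thick, 30 long, end 78 mm from hinge). 0 to 0.12 = locked: points to shaker -y, rising 0.28 rad outward; grows as the grip swings up towards +y; 1.45 = stop, just past upright. Locked, its key keeps the bar from sliding; free from 0.8 rad. Some 1 N at the grip turns it; stays where left
- lever_grip (a point): middle of the lever's grip, 66 mm from the hinge axis, about 36 mm above the platform when locked. Can be pinched from above with the fingers in front of and behind it (closing along shaker x; 60 mm free both ways); it turns between the fingers as it is led round the hinge
- lever_hinge (a point): centre of the lever's hinge pin, 18 mm above the platform; hinge axis parallel to shaker x, which is also the bar's sliding direction; moves with the bar
- clamp_bar (a joint): sliding clamp bar: aluminium, 180 mm long across the platform (shaker y), 24 mm tall, in front of the carrier. 0 = home, its lip 6.5 mm over the front edge of the carrier's foot; grows to 0.036 m (stop) as it slides to shaker -x, towards the control panel. Lip clear beyond 0.008. Slides with some 2 N; can be drawn along by the upright lever
- carrier: stainless tube carrier, 152 mm tall: foot plate 70 (x) x 120 (y) x 5 mm, two decks (upper one 55 mm up) with 2 x 3 tube holes, end plates, bow handle on top. Origin: centre of its underside; axes parallel to the shaker's at the start, rear edge against the stop rail. 0.26 to 0.42 kg, plus tubes of 15 to 33 g each
- handle (a point): middle of the carrier's handle: steel bar 14 x 14 mm, rounded edges, along the carrier's y for 114 mm between end straps, centre 145 mm above the carrier's underside and over its middle; all tubes end 32 mm or more below the bar. Gripped from above, fingers closing along the carrier's x
- seat (a point): middle of the carrier's place, on the platform's surface (the carrier starts up to 12 mm left or right of it); axes as the shaker's
- tube_1: tall centrifuge tube (101 mm, 16 mm across, 19 mm screw cap) standing loose in one of the carrier's holes; origin at its lower tip, z up along the tube
- tube_2: short centrifuge tube (81 mm, 16 mm across, 19 mm screw cap) standing loose in one of the carrier's holes; origin at its lower tip, z up along the tube
- tube_3: tall centrifuge tube (101 mm, 16 mm across, 19 mm screw cap) standing loose in one of the carrier's holes; origin at its lower tip, z up along the tube
- tube_4: short centrifuge tube (81 mm, 16 mm across, 19 mm screw cap) standing loose in one of the carrier's holes; origin at its lower tip, z up along the tube
- lab_timer: white wedge-shaped timer, 42 x 66 x 32 mm, bystander on the worktop; origin: centre of its underside
- beaker: clear plastic beaker, 61 mm across, 70 mm tall, bystander on the worktop; origin: centre of its underside
- blue_rack: blue perforated tube rack, 72 x 196 x 79 mm, bystander on the worktop; origin: centre of its underside
- petri_stack: stack of Petri dishes, 91 mm across, 48 mm tall, bystander on the worktop; origin: centre of its underside
- media_bottle: glass screw-cap bottle, 70 mm across, 145 mm tall, bystander on the worktop; origin: centre of its underside
- kit_carton: small upright carton, 30 x 62 x 85 mm, bystander on the worktop; origin: centre of its underside

How it is judged (in metres and radians):
On the way, in this order (a step that is already met when the one before it is completed fails the run):
1. the cam lever is flipped up (beyond 1.0 rad) (value of joint cam_lever above 1 rad), for 0.1 s.
2. the clamp bar is drawn back by more than 20 mm (value of joint clamp_bar above 0.02 m), for 0.1 s.
3. the carrier hangs from the fingers, level, still and more than 50 mm above the platform (z of carrier in the frame of seat between 0.05 and 0.16 m and horizontal distance between carrier and seat below 0.08 m and angle between carrier's own z axis and vertical below 0.08 rad and contact force between the fingers and carrier above 1 N and contact force between carrier and shaker below 0.05 N and linear speed of carrier below 0.02 m/s and angular speed of carrier below 0.15 rad/s), for 0.5 s.
At the end, for the whole second after the job is handed in: Held by the fingers (over 1 N), the carrier is 50 to 160 mm above the platform, within 80 mm sideways of its place, tilted under 0.08 rad, still (20 mm/s, 0.15 rad/s), clear of the shaker; tubes in their holes (20 mm, 0.2 rad); lever up (over 1.0 rad), bar back over 20 mm (all of step 3 and z of tube_1 in the frame of carrier between -0.01 and 0.02 m and z of tube_2 in the frame of carrier between -0.01 and 0.02 m and z of tube_3 in the frame of carrier between -0.01 and 0.02 m and z of tube_4 in the frame of carrier between -0.01 and 0.02 m and angle between the z axis of each of tube_1, tube_2, tube_3, tube_4 and the z axis of carrier, either way round below 0.2 rad and horizontal distance between each of tube_1, tube_2, tube_3, tube_4 and carrier below 0.05 m and value of joint cam_lever above 1 rad and value of joint clamp_bar above 0.02 m); the arm keeps its last pose, push and grip.
It fails at once if the carrier is tipped by more than 0.3 rad (angle between carrier's own z axis and vertical above 0.3 rad).
It fails at once if a bystander on the bench is knocked away by more than 30 mm (distance of any of lab_timer, beaker, blue_rack, petri_stack, media_bottle, kit_carton from where it was at the start of the episode above 0.03 m).
It also fails if it takes over 48 s, if anything falls off the work surface, if the arm or the gripper's body presses on something with over 40 N, if the wrist force passes 120 N, or if a joint passes its speed limit or range.

## Working session

There is one attempt and no reset: what is moved stays moved. The work goes in short steps, Python scripts to look and compute and a tool call to move; the robot and the scene stay as the last step left them, time stands still between calls to the robot, and variables do not carry over. Pictures are saved under pics/ and viewed, at most 10 in all, crops included, and the job is handed in when it is done.

```bash
ls; mkdir -p pics; python3 - <<'E'
from rig import env
import cv2,numpy as np
for n in("scene","top"):
    d=env.get_image(n); cv2.imwrite(f"pics/{n}0.png",d["pixels"][:,:,::-1]); print(n,d["K"].tolist(),np.round(d["extrinsics"],4).tolist())
o=env.observe(); print(o["time_s"],o["position"],o["tool_rot"],o["grip_width"])
E
```

```text
pics
rig.py
scene [[582.834533302355, 0.0, 320.95732644942234], [0.0, 582.834533302355, 240.84364672287293], [0.0, 0.0, 1.0]] [[-0.7502, -0.661, 0.0133, 0.4517], [-0.3883, 0.4243, -0.818, 0.3936], [0.5351, -0.6189, -0.575, 1.0149], [0.0, 0.0, 0.0, 1.0]]
top [[483.309953445208, 0.0, 322.0122884373488], [0.0, 483.309953445208, 239.4316524003061], [0.0, 0.0, 1.0]] [[-0.018, -0.9998, 0.0031, -0.0588], [-0.9986, 0.0178, -0.05, 0.6705], [0.05, -0.004, -0.9987, 1.1966], [0.0, 0.0, 0.0, 1.0]]
0.1 [0.15916388 0.52621006 0.24176741] [[-9.57135198e-01  2.89640770e-01 -6.60431672e-04]
 [ 2.89641372e-01  9.57134541e-01 -1.16032687e-03]
 [ 2.96043998e-04 -1.30187802e-03 -9.99999109e-01]] 0.0847208467402014
```

View pics/scene0.png

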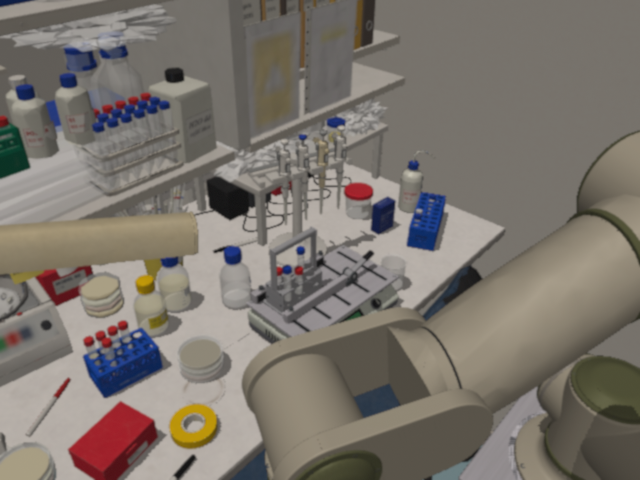

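View pics/top0.png

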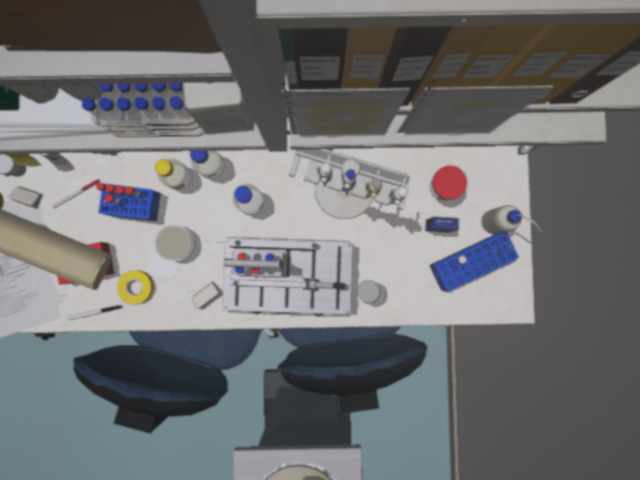

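The scene view shows the shaker around (325,290) and the carrier's handle at about (293,240). In the top view the shaker is around (288,275), the carrier around (255,263) and the lever grip near (335,286). I'll zoom in on both.

```bash
python3 - <<'E'
import cv2,numpy as np
a=cv2.imread("pics/top0.png")[225:325,210:370]; b=cv2.imread("pics/scene0.png")[220:350,240:410]
cv2.imwrite("pics/c_top.png",cv2.resize(a,None,fx=5,fy=5,interpolation=cv2.INTER_CUBIC))
cv2.imwrite("pics/c_scene.png",cv2.resize(b,None,fx=4.5,fy=4.5,interpolation=cv2.INTER_CUBIC))
E
```

```text
(no output)
```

View pics/c_top.png

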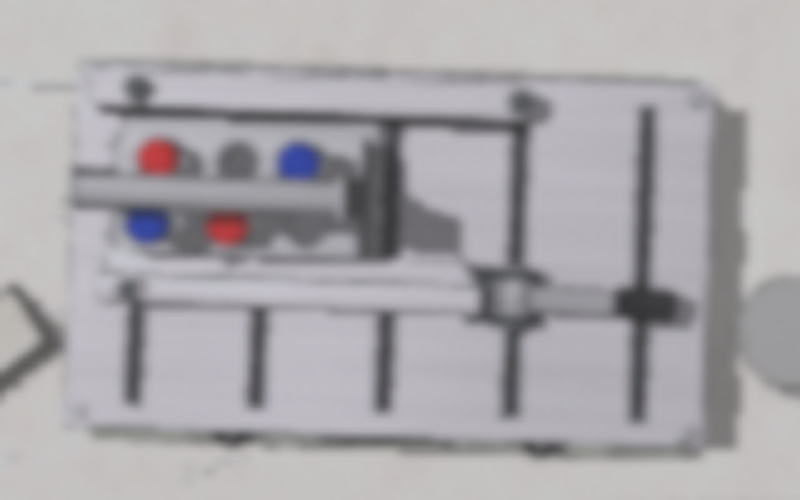

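View pics/c_scene.png

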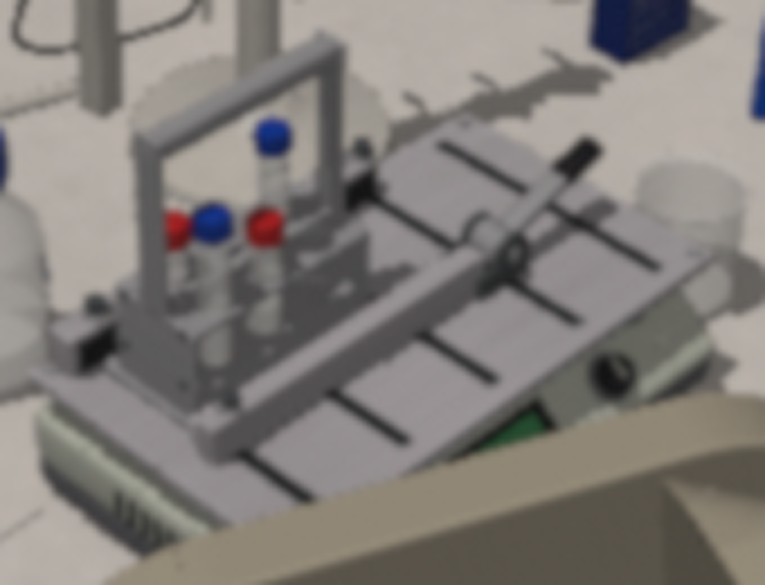

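The crops show, in crop pixels: top view has the handle bar from (75,187) to (350,197), the dark grip at (652,306), the hinge at (512,298) and the platform corners at (85,62), (715,85), (700,455) and (70,425). The scene view has the handle from (150,143) to (332,45) and the grip at (578,158).

```bash
cat > h.py <<'E'
import numpy as np
from rig import env
def ray(d,uv):
    E=d["extrinsics"];R=E[:3,:3];c=-R.T@E[:3,3]
    v=R.T@np.linalg.solve(d["K"],[*uv,1]);return c,v/np.linalg.norm(v)
def atz(d,uv,z):
    c,v=ray(d,uv);return c+v*(z-c[2])/v[2]
def tri(*a):
    A=0;b=0
    for d,uv in a:
        c,v=ray(d,uv);P=np.eye(3)-np.outer(v,v);A=A+P;b=b+P@c
    return np.linalg.solve(A,b)
E
python3 - <<'E'
from h import *
np.set_printoptions(precision=4,suppress=True)
T=env.get_image("top");S=env.get_image("scene")
t=lambda x,y:(210+x/5-.4,225+y/5-.4); s=lambda x,y:(240+x/4.5-.4,220+y/4.5-.4)
cs=[atz(T,t(*p),.082) for p in[(85,62),(715,85),(700,455),(70,425)]]
print("corners",*cs,"c",np.mean(cs,0))
ya=lambda a,b:np.degrees(np.arctan2(-(b-a)[0]*-1,-(b-a)[1]))  # b right of a
yaw=lambda a,b:np.degrees(np.arctan2((b-a)[0],-(b-a)[1]))
print("yaw",yaw(cs[0],cs[1]),yaw(cs[3],cs[2]))
a,b=atz(T,t(75,187),.227),atz(T,t(350,197),.227);print("handle",a,b,(a+b)/2,yaw(a,b))
a,b=atz(T,t(125,291),.106),atz(T,t(470,301),.106);print("bar yaw",yaw(a,b))
a,b=atz(T,t(100,107),.106),atz(T,t(520,128),.106);print("rail yaw",yaw(a,b))
a,b=atz(S,s(150,143),.227),atz(S,s(332,45),.227);print("handle S",a,b,(a+b)/2,yaw(a,b))
print("grip",atz(T,t(652,306),.118),atz(S,s(578,158),.118),tri((T,t(652,306)),(S,s(578,158))))
print("hinge",atz(T,t(512,298),.1))
E
```

```text
corners [0.6759 0.1559 0.082 ] [ 0.6597 -0.1431  0.082 ] [ 0.4852 -0.1323  0.082 ] [0.5047 0.1644 0.082 ] c [0.5814 0.0112 0.082 ]
yaw -3.1153411001940903 -3.7577467656706838
handle [0.6157 0.1324 0.227 ] [0.6095 0.0187 0.227 ] [0.6126 0.0756 0.227 ] -3.1108581296675015
bar yaw -2.693024561429463
rail yaw -3.888522480850424
handle S [0.6201 0.1261 0.227 ] [0.6127 0.0162 0.227 ] [0.6164 0.0711 0.227 ] -3.8288157502844946
grip [ 0.5573 -0.1097  0.118 ] [ 0.5614 -0.1124  0.118 ] [ 0.5581 -0.109   0.1215]
hinge [ 0.5613 -0.0453  0.1   ]
```

Careful with the scale: shifts go in shares of 50 mm and turns go in shares of 90 degrees. That gives: -0.006 m is -0.12, 8.5 degrees is 0.0944.

step_hand([
  [0,0,-0.12,0.0944,0.05],
  [0,0,-0.12,0.0944,0.05],
  [0,0,-0.12,0.0944,0.05],
  [0,0,-0.12,0.0944,0.05],
  [0,0,-0.12,0.0944,0.05],
  [0,0,-0.12,0.0944,0.05],
  [0,0,-0.12,0.0944,0.05],
  [0,0,-0.12,0.0944,0.05],
  [0,0,0,0.0944,0.05],
], clamp_n=20)

```text
time_s: 1.1
position: [0.1594, 0.5265, 0.2909]
tool_rot: [[0.064, 0.998, 0.001], [0.998, -0.064, 0.001], [0.001, 0.0, -1.0]]
ft_force: [-0.5, -0.4, 0.1]
grip_width: 0.0503
gripper_force: 0.0
```

```bash
cat >> h.py <<'E'
def to(p):
    o=env.observe();print("t",o["time_s"],"tool delta",np.round(o["tool_rot"].T@(np.array(p)-o["position"]),4),"yaw tool y",np.degrees(np.arctan2(o["tool_rot"][1,1],o["tool_rot"][0,1])))
E
python3 -c "
from h import *
to([.558,-.109,.25])"
```

```text
t 1.1 tool delta [-0.6086  0.4387  0.0406] yaw tool y -3.686327031341083
```

Scaled: -0.03 m is -0.6, 0.022 m is 0.44.

step_hand([
  [-0.6,0.44,0,0,0.05],
  [-0.6,0.44,0,0,0.05],
  [-0.6,0.44,0,0,0.05],
  [-0.6,0.44,0,0,0.05],
  [-0.6,0.44,0,0,0.05],
  [-0.6,0.44,0,0,0.05],
  [-0.6,0.44,0,0,0.05],
  [-0.6,0.44,0,0,0.05],
  [-0.6,0.44,0,0,0.05],
  [-0.6,0.44,0,0,0.05],
], quiet=true)

```text
ok
```

step_hand([
  [-0.6,0.44,0,0,0.05],
  [-0.6,0.44,0,0,0.05],
  [-0.6,0.44,0,0,0.05],
  [-0.6,0.44,0,0,0.05],
  [-0.6,0.44,0,0,0.05],
  [-0.6,0.44,0,0,0.05],
  [-0.6,0.44,0,0,0.05],
  [-0.6,0.44,0,0,0.05],
  [-0.6,0.44,0,0,0.05],
  [-0.18,0,0.4,0,0.05],
])

```text
time_s: 3.1
position: [0.5452, -0.0791, 0.271]
tool_rot: [[0.061, 0.998, 0.004], [0.998, -0.061, -0.002], [-0.002, 0.004, -1.0]]
ft_force: [1.4, 0.2, -1.4]
grip_width: 0.0497
gripper_force: 0.0
```

```bash
python3 -c "
from h import *
import cv2
to([.558,-.109,.11])
d=env.get_image('top'); b=env.get_image('scene')
A=cv2.resize(d['pixels'][200:330,210:370],None,fx=2.5,fy=2.5,interpolation=2);B=cv2.resize(b['pixels'][180:340,240:400],None,fx=2.5,fy=2.5,interpolation=2)
A=cv2.copyMakeBorder(A,0,B.shape[0]-A.shape[0],0,0,0)
cv2.imwrite('pics/over.png',np.hstack([A,B])[:,:,::-1])"
```

```text
t 3.1 tool delta [-0.0288  0.0139  0.1611] yaw tool y -3.4709588719176803
```

View pics/over.png

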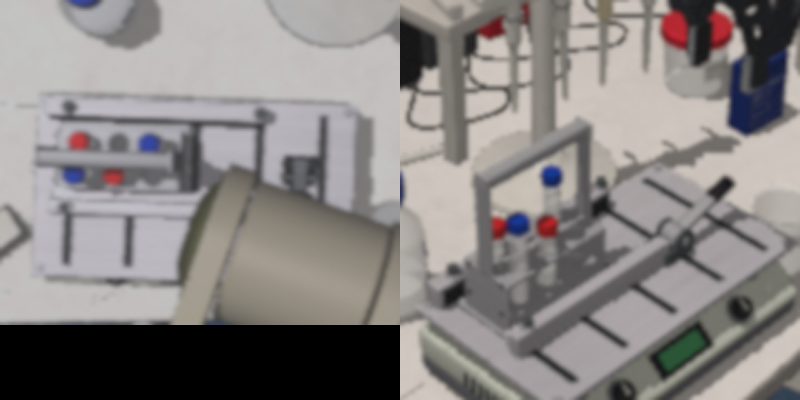

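The overview shows the gripper out of the top view's lower right. The lever is still locked, with its grip near scene pixel (367,257), and nothing has been disturbed. I'll refine the grip position by segmenting the dark blob.

```bash
python3 - <<'E'
from h import *
import cv2
S=env.get_image("scene");T=env.get_image("top");t0=cv2.imread("pics/top0.png")
def blob(g,x0,x1,y0,y1,th):
    m=(g[y0:y1,x0:x1]<th).astype(np.uint8);n,l,s,c=cv2.connectedComponentsWithStats(m)
    for i in range(1,n):
        if s[i,4]>15: print(s[i]+[x0,y0,0,0,0],c[i]+[x0,y0])
gs=cv2.cvtColor(S["pixels"],cv2.COLOR_RGB2GRAY);gt=cv2.cvtColor(t0,cv2.COLOR_BGR2GRAY)
blob(gs,350,385,240,285,75);print();blob(gt,325,352,278,296,90)
E
```

```text
[364 251   9   9  42] [368.         255.21428571]
[363 266  11   7  21] [368.28571429 269.0952381 ]
[350 272   8  13  66] [353.40909091 278.39393939]

[333 278  12  18  85] [338.42352941 286.21176471]
```

Scaled: -0.03 m is -0.6, 0.021 m is 0.42.

step_hand([
  [-0.6,0.3,0.4,0,0.05],
  [0,0,0.6,0,0.05],
  [0,0,0.6,0,0.05],
  [0,0,0.6,0,0.05],
  [0,0,0.6,0,0.05],
  [0,0,0.42,0,0.05],
  [0,0,0,0,0.05],
])

```text
time_s: 4.0
position: [0.5553, -0.1054, 0.108]
tool_rot: [[0.057, 0.998, -0.003], [0.998, -0.057, 0.002], [0.001, -0.004, -1.0]]
ft_force: [-0.6, -1.6, 0.5]
grip_width: 0.0497
gripper_force: 0.0
```

```bash
python3 -c "
from h import *
import cv2
to([.559,-.110,.11])
b=env.get_image('scene')
cv2.imwrite('pics/atgrip.png',cv2.resize(b['pixels'][180:340,260:420],None,fx=3.5,fy=3.5,interpolation=2)[:,:,::-1])"
```

```text
t 4.0 tool delta [-0.0044  0.004  -0.002 ] yaw tool y -3.267352971935726
```

View pics/atgrip.png

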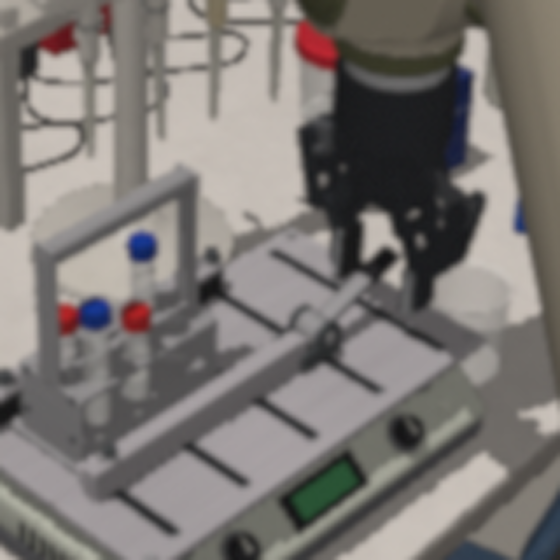

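The fingers straddle the grip: rear tip at (345,270), front tip at (418,305), grip between them at (378,268). I'll trim slightly and then close.

Scaled: -0.004 m is -0.08, 0.003 m is 0.06.

step_hand([
  [-0.08,0.06,-0.02,0,0.05],
  [0,0,0,0,0.0],
  [0,0,0,0,0.0],
  [0,0,0,0,0.0],
  [0,0,0,0,0.0],
], clamp_n=25)

```text
time_s: 4.55
position: [0.5588, -0.1111, 0.1109]
tool_rot: [[0.058, 0.998, 0.0], [0.998, -0.058, -0.001], [-0.001, 0.0, -1.0]]
ft_force: [-2.8, -1.9, 3.0]
grip_width: 0.0146
gripper_force: 27.9
```

```bash
python3 -c "
from h import *
to([.559,-.110,.11])
import math
# arc in tool axes: step list
for k in range(1,19):
    a0=.28+(k-1)*.1;a1=a0+.1
    print(k,round(.066*(math.cos(a0)-math.cos(a1)),4),round(-.066*(math.sin(a1)-math.sin(a0)),4))"
```

```text
t 4.55 tool delta [0.0011 0.0001 0.0009] yaw tool y -3.33048000478029
1 0.0021 -0.0062
2 0.0028 -0.006
3 0.0033 -0.0057
4 0.0039 -0.0053
5 0.0044 -0.0049
6 0.0049 -0.0045
7 0.0053 -0.0039
8 0.0057 -0.0034
9 0.006 -0.0028
10 0.0062 -0.0022
11 0.0064 -0.0016
12 0.0065 -0.0009
13 0.0066 -0.0003
14 0.0066 0.0004
15 0.0065 0.001
16 0.0064 0.0017
17 0.0062 0.0023
18 0.0059 0.0029
```

Gripped, opening 14.6 mm. Now I'll lead the lever round its arc.

Scaled: -0.006 m is -0.12, -0.005 m is -0.1.

step_hand([
  [0.04,0,-0.12,0,0],
  [0.06,0,-0.12,0,0],
  [0.06,0,-0.12,0,0],
  [0.08,0,-0.1,0,0],
  [0.08,0,-0.1,0,0],
  [0.1,0,-0.09,0,0],
  [0.1,0,-0.08,0,0],
  [0.12,0,-0.07,0,0],
  [0,0,0,0,0],
])

```text
time_s: 5.45
position: [0.5607, -0.0781, 0.151]
tool_rot: [[0.057, 0.998, 0.0], [0.998, -0.057, 0.0], [0.0, 0.0, -1.0]]
ft_force: [-3.5, -1.5, 0.6]
grip_width: 0.0142
gripper_force: 26.2
```

```bash
python3 -c "
from h import *
to([.559+.0037,-.110+.0634,.166-.008])"
```

```text
t 5.45 tool delta [ 0.0316  0.0002 -0.007 ] yaw tool y -3.287784228050999
```

Scaled: 0.0065 m is 0.13, 0.006 m is 0.12.

step_hand([
  [0.12,0,-0.054,0,0],
  [0.12,0,-0.04,0,0],
  [0.13,0,-0.03,0,0],
  [0.13,0,-0.02,0,0],
  [0.13,0,0,0,0],
  [0.13,0,0.01,0,0],
  [0.08,0,0.01,0,0],
  [0,0,0,0,0],
])

```text
time_s: 6.25
position: [0.5631, -0.0368, 0.1575]
tool_rot: [[0.058, 0.998, 0.001], [0.998, -0.058, -0.001], [-0.001, 0.001, -1.0]]
ft_force: [-6.0, -1.8, 4.4]
grip_width: 0.0148
gripper_force: 26.0
```

```bash
python3 -c "
from h import *
to([.559+.0037,-.110+.0634,.166-.008])"
```

```text
t 6.25 tool delta [-0.0098  0.0002 -0.0005] yaw tool y -3.3203765397062215
```

Scaled: -0.004 m is -0.08.

step_hand([
  [0,-0.08,0,0,0],
  [0,-0.08,0,0,0],
  [0,-0.08,0,0,0],
  [0,-0.08,0,0,0],
  [0,-0.08,0,0,0],
  [0,-0.08,0,0,0],
  [0,-0.08,0,0,0],
  [0,-0.08,0,0,0],
  [0,-0.08,0,0,0],
  [0,0,0,0,0],
])

```text
time_s: 7.25
position: [0.5274, -0.0351, 0.1575]
tool_rot: [[0.058, 0.998, 0.002], [0.998, -0.058, -0.001], [-0.001, 0.002, -1.0]]
ft_force: [-0.6, -2.2, 6.5]
grip_width: 0.0145
gripper_force: 26.2
```

```bash
python3 -c "
from h import *
import cv2
to([.559+.0037,-.110+.0634,.166-.008])
b=env.get_image('scene')
cv2.imwrite('pics/drawn.png',cv2.resize(b['pixels'][180:340,240:400],None,fx=3.5,fy=3.5,interpolation=2)[:,:,::-1])"
```

```text
t 7.25 tool delta [-0.0094  0.0359 -0.0004] yaw tool y -3.3455222009613093
```

View pics/drawn.png

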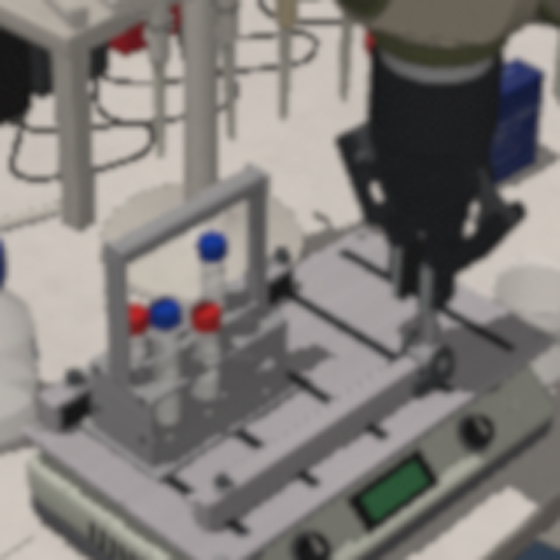

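The bar is drawn clear of the carrier: it now runs from about (215,510) to (430,355), with the lever upright between the fingers. Now I'll release, rise and go over the handle.

Scaled: -0.03 m is -0.6, -0.02 m is -0.4.

step_hand([
  [0,0,0,0,0.05],
  [0,0,0,0,0.05],
  [0,0,0,0,0.05],
  [0,0,-0.4,0,0.05],
  [0,0,-0.6,0,0.05],
  [0,0,-0.6,0,0.06],
  [0,0,-0.6,0,0.06],
  [0,0,-0.4,0,0.06],
  [0,0,0,0,0.06],
])

```text
time_s: 8.2
position: [0.5279, -0.0349, 0.2889]
tool_rot: [[0.058, 0.998, 0.005], [0.998, -0.058, -0.001], [-0.001, 0.005, -1.0]]
ft_force: [0.1, 0.6, -0.9]
grip_width: 0.0602
gripper_force: 0.0
```

```bash
python3 -c "
from h import *
to([.6145,.0733,.219])"
```

```text
t 8.2 tool delta [0.1131 0.0798 0.0702] yaw tool y -3.3221888032593334
```

Scaled: 0.02 m is 0.4, 0.014 m is 0.28.

step_hand([
  [0.4,0.28,0,0,0.06],
  [0.4,0.28,0,0,0.06],
  [0.4,0.28,0,0,0.06],
  [0.4,0.28,0,0,0.06],
  [0.4,0.28,0,0,0.06],
  [0.26,0.2,0,0,0.06],
  [0,0,0,0,0.06],
  [0,0,0,0,0.06],
])

```text
time_s: 9.0
position: [0.6133, 0.0731, 0.2853]
tool_rot: [[0.058, 0.998, -0.002], [0.998, -0.058, -0.0], [-0.0, -0.002, -1.0]]
ft_force: [0.3, 0.6, 0.2]
grip_width: 0.0601
gripper_force: 0.0
```

```bash
python3 -c "
from h import *
import cv2
to([.6145,.0733,.219])
b=env.get_image('scene')
cv2.imwrite('pics/overh.png',cv2.resize(b['pixels'][160:320,220:380],None,fx=3.5,fy=3.5,interpolation=2)[:,:,::-1])"
```

```text
t 9.0 tool delta [0.0003 0.0013 0.0663] yaw tool y -3.3153580876235167
```

View pics/overh.png

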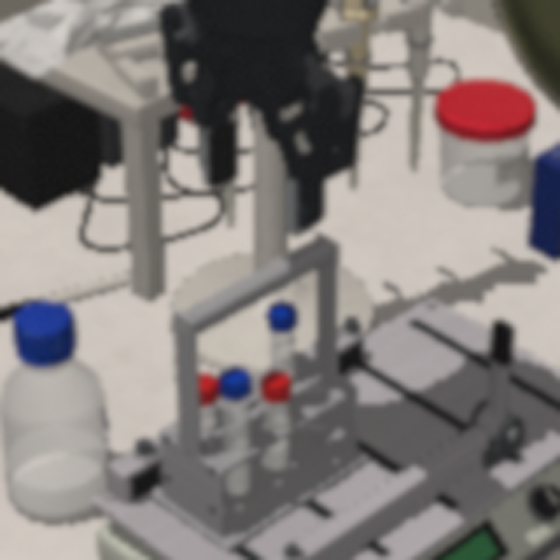

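The lever stays upright at (500,350). The fingers at (222,175) and (308,220) straddle the handle line. Now I'll descend and close.

Scaled: 0.02 m is 0.4, 0.015 m is 0.3.

step_hand([
  [0,0.02,0.4,0,0.06],
  [0,0,0.4,0,0.06],
  [0,0,0.3,0,0.06],
  [0,0,0.22,0,0.06],
  [0,0,0,0,0.04],
  [0,0,0,0,0.025],
  [0,0,0,0,0.018],
  [0,0,0,0,0.014],
  [0,0,0,0,0.0],
  [0,0,0,0,0.0],
], clamp_n=20)

```text
time_s: 10.05
position: [0.6146, 0.0731, 0.2215]
tool_rot: [[0.058, 0.998, 0.001], [0.998, -0.058, -0.0], [-0.0, 0.001, -1.0]]
ft_force: [-3.0, -0.7, 6.1]
grip_width: 0.0137
gripper_force: 20.0
```

step_hand([
  [0,0,0,0,0],
  [0,0,0,0,0],
  [0,0,0,0,0],
  [0,0,0,0,0],
  [0,0,0,0,0],
], clamp_n=70)

```text
time_s: 10.55
position: [0.6146, 0.0731, 0.2216]
tool_rot: [[0.058, 0.998, 0.001], [0.998, -0.058, -0.0], [-0.0, 0.001, -1.0]]
ft_force: [-3.5, -0.5, 7.1]
grip_width: 0.0129
gripper_force: 68.9
```

Scaled: -0.012 m is -0.24, -0.008 m is -0.16.

step_hand([
  [0,-0.02,-0.06,0,0],
  [0,-0.02,-0.1,0,0],
  [0,-0.02,-0.16,0,0],
  [0,0,-0.2,0,0],
  [0,0,-0.24,0,0],
  [0,0,-0.24,0,0],
  [0,0,-0.24,0,0],
  [0,0,-0.24,0,0],
  [0,0,-0.2,0,0],
  [0,0,-0.16,0,0],
])

```text
time_s: 11.55
position: [0.6117, 0.0734, 0.3138]
tool_rot: [[0.058, 0.998, 0.001], [0.998, -0.058, -0.0], [-0.0, 0.001, -1.0]]
ft_force: [0.3, 0.4, -3.8]
grip_width: 0.0125
gripper_force: 68.3
```

step_hand([
  [0,0,-0.1,0,0],
  [0,0,-0.04,0,0],
  [0,0,0,0,0],
  [0,0,0,0,0],
  [0,0,0,0,0],
  [0,0,0,0,0],
  [0,0,0,0,0],
  [0,0,0,0,0],
  [0,0,0,0,0],
  [0,0,0,0,0],
])

```text
time_s: 12.55
position: [0.6117, 0.0733, 0.3195]
tool_rot: [[0.058, 0.998, -0.0], [0.998, -0.058, -0.0], [-0.0, -0.0, -1.0]]
ft_force: [-0.4, 0.2, -3.9]
grip_width: 0.0123
gripper_force: 68.3
```

```bash
python3 -c "
from h import *
import cv2
to([.6145,.0733,.321])
b=env.get_image('scene')
cv2.imwrite('pics/lift.png',cv2.resize(b['pixels'][130:330,220:420],None,fx=2.9,fy=2.9,interpolation=2)[:,:,::-1])"
```

```text
t 12.55 tool delta [ 0.0001  0.0028 -0.0015] yaw tool y -3.33554919934648
```

View pics/lift.png

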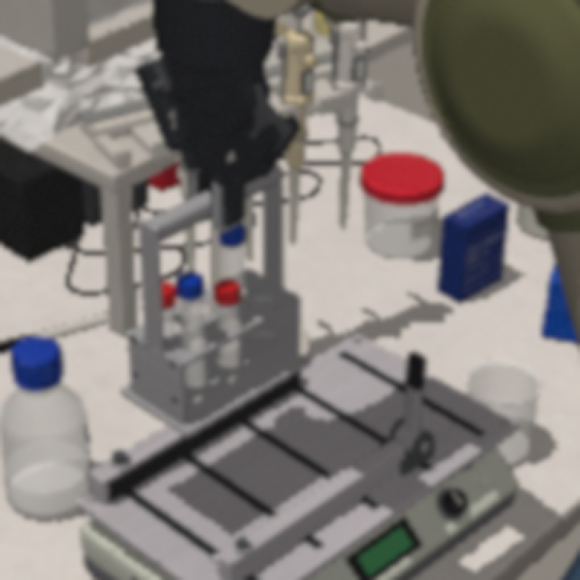

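The carrier hangs clear and level: handle from (150,222) to (275,170), straps vertical, tubes in their holes. The lever is up at (415,370) and the bar is back. I'll hold briefly, then hand in.

step_hand([
  [0,0,0,0,0],
  [0,0,0,0,0],
  [0,0,0,0,0],
  [0,0,0,0,0],
  [0,0,0,0,0],
  [0,0,0,0,0],
])

```text
time_s: 13.2
position: [0.6117, 0.0734, 0.3195]
tool_rot: [[0.058, 0.998, 0.0], [0.998, -0.058, 0.0], [0.0, 0.0, -1.0]]
ft_force: [-0.7, -0.2, -3.6]
grip_width: 0.0129
gripper_force: 68.3
```

```bash
python3 -c "
from rig import env
print(env.close_job())"
```

```text
the job is handed in; nothing more can be done
None
```

I handed the job in at 13.2 s without getting a verdict back: the lever is up, the bar is drawn back about 36 mm, and the carrier is held level and still about 98 mm above its place with all four tubes standing.

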